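Isolate the spray-booth console and pop its fuse hatch

TASK

A fuse of the spray booth is to be changed: on the grey control console, first switch the mains off by pressing down the raised near end of the large black rocker switch. Then press the fuse hatch (the flat grey flap beside it) once and gently on the ribs at its free near edge, so that its push-push latch lets go; draw back and see that the flap pops up and stays open by itself, neither swung wider nor pushed down again. Push with the fingertips only, pick nothing up, and leave the emergency-stop mushroom and the things standing around the console alone.

Things in the scene. Friction and masses are not known exactly. Their poses are not given: they have to be found in the camera images.
- console: grey desk console screwed to the bench, 200 mm deep (own x), 260 mm wide (y). Its face slopes up 0.2 rad, from 60 mm high at the near edge (-x, operator's side) to 100 mm at the far edge. Origin: centre of the underside, z up. Left (+y) half: fuse hatch. Right half: rocker on the near part; emergency stop and round knob, up to 26 mm above the face, on the far part.
- rocker (a joint): mains rocker switch, rad: 0 = on (far end down, near end raised), 0.36 = off (near end down). It snaps over past the middle (0.18) and stays. About 2 N on the raised end turns it; its end stops are hard.
- rocker_near_end (a point): point on top of the rocker's near half, mid-width, 16 mm from its pivot. Black V-shaped rocker, 46 mm long (console's x), 28 mm wide (y). While on, its near end stands 8 mm above the far end. Switching off lowers this point by about 6 mm; it then still stands 7 mm above the face, clear of the 3 mm high bezel.
- hatch (a joint): fuse hatch, rad: about 0.01 = shut and latched; negative = pushed in (hard stop at -0.085); positive = open. Pushed in past about -0.045 and released, the push-push latch lets go and a damped spring swings the flap up in about 0.7 s to about 0.79, where it rests. An open hatch pushed down and in again latches shut.
- hatch_press (a point): where to press: top of the hatch, mid-width, among the thumb ribs, 13.5 mm from its free near edge. Flat grey flap, 75 mm (console's x) by 90 mm (y), hinged at its far edge 61.5 mm from this point; shut, its top lies parallel to the face and 10 mm above it. About 3 N here moves it; it goes in 5 mm to the hard stop. Open, its free edge is about 55 mm higher.
- estop (a joint): emergency-stop mushroom, m pressed in: 0 = up, 0.005 = fully pressed. Not to be pressed.
- estop_top (a point): centre of the top of the emergency-stop mushroom, 34 mm across
- screwdriver: black-handled screwdriver about 190 mm long lying on the bench at the console's right side; origin at the middle of its underside
- fuse_tin: small round steel tin, 42 mm across, 32 mm high, on the bench in front of the console's rocker side; origin at the centre of its underside
- bisque_cup: white bisque cup, 76 mm across the rim, 66 mm high, beside the console's hatch side; origin at the centre of its underside
- glaze_jar: lidded glaze jar, 58 mm across, 85 mm high, beside the console's hatch side; origin at the centre of its underside
- flared_pot: flared terracotta pot, 104 mm across the rim, 102 mm high, out on one side of the bench; origin at the centre of its underside
- test_tiles: stack of four glaze test tiles, 50 x 90 x 28 mm, out on one side of the bench; origin at the centre of its underside
- glaze_brush: glaze brush lying on the bench, out on the left; origin at the middle of its underside

How it is judged:
By the outcome, as a careful person would: the job done as asked, in the order asked, and still so for the second after the job is handed in, with the robot touching nothing.
It also fails if it takes over 38 s, if anything falls off the work surface, if the arm or the gripper's body presses on something with over 40 N, if the wrist force passes 120 N, or if a joint passes its speed limit or range.

ROBOT

A 6-joint arm with a two-finger parallel gripper is mounted at the origin on the work surface. World frame = base frame: x ahead of the robot, y to its left, z up, the work surface at z = 0. Lengths are in mm, angles in rad, forces in N, time in s.
With the tool pointing down it reaches from about 275 to 825 mm from the base axis. Payload 5.2 kg.
Tool frame: the origin (TCP) lies at the very end of the fingers, on their centre line; the grasp point (between the pads) lies 19 mm behind it; z points along the fingers, y is the direction in which the jaws open and shut (so a half turn about z gives the same grasp; the last joint's range is limited). The gripper opens to 93 mm and grips with 3 to 60 N. Pads are 15 mm wide; open, the fingers measure 128 mm over their backs; the gripper's body (75 mm by 188 mm) begins 65 mm behind the grasp point.
Start: joints at [1.039, 0.259, 1.535, -0, 1.348, -0.203], TCP at [177.577, 520.549, 218.653] pointing down, gripper open.
Joint ranges: [-3.14, 3.14], [-0.91, 2.08], [0.19, 2.58], [-1.22, 4.36], [0.22, 2.71], [-3.12, 3.12]. Speed limits (rad/s): [2.57, 2.57, 3.14, 3.14, 3.14, 3.14].

INTERFACE

Orientations are given as [roll, pitch, yaw] about the fixed x, y, z axes, in that order (R = Rz(yaw) Ry(pitch) Rx(roll)).
In Python, from bench import robot gives the robot as it stands. The module is installed in compiled form; this text tells all that it offers. Calls block until the motion is done:
- robot.move_ptp(position, orientation): joint-space move of the TCP to a pose.
- robot.move_linear(position, ori=None, speed=150, f_stop=None): straight line of the TCP; ori=None keeps the orientation; speed is the mean speed in mm/s. With f_stop (N) it stops when the force on the tool has changed by that much, and returns True; else False.
- robot.move_j(angles): joint-space move.
- robot.move_gripper(opening): opening from 0.0 (shut) to 1.0 (fully open); the grip force is fixed at half the most; returns when the fingers have stopped.
- robot.sleep(seconds).
- robot.inverse_kinematics(position, orientation): joint angles nearest the present ones, or None.
- robot.get_image(name): name is "scene" or "side" or "wrist"; returns a dict with "img" (400x640x3 uint8, blue, green, red), "fovy" (degrees; the focal length in pixels is half the picture's height over the tangent of half this angle, whatever the lens; pixels are square), "cx", "cy" (the principal point, pixels), "k1" (the pictures are not rectified: a ray, as slopes to the right and down, at radius r is drawn at 1 + k1 r^2 times it, then the intrinsics apply), "eye" and "orientation" of the camera in the world. Camera axes: x right, y down, z forward; pixel columns grow to the right and rows downward; lengths in mm; the calibration is good to about 2 mm. A picture is of the moment at which its call begins. There is no depth.
A pose or a line that the arm cannot do raises robot.MotionError and nothing moves.
- robot.hand_in(): hands the job in, once; it reports no verdict.
Readings, each from a call of its own:
- robot.current_t(): time.
- robot.current_qpos(): joint angles.
- robot.current_joint_vel(): joint speeds.
- robot.current_joint_efforts(): joint torques, N m.
- robot.current_tcp_pos(): TCP position.
- robot.current_eef_rot(): TCP orientation.
- robot.current_contact_force(): force on the tool from outside, world axes, zero at the start.
- robot.current_ft_torque(): the same for the moment, N m.
- robot.current_gripper_width(): opening from 0.0 (shut) to 1.0 (fully open).
Only numpy, scipy, OpenCV 4.12 (cv2) and the standard library are available. Lean on these libraries where they do the work, as an engineer would, in place of code of your own. Each camera call takes 0.05 s, during which the arm holds its last target.

## Working session

There is one attempt and no reset: what is moved stays moved. The work goes in short steps, each a Python script; the robot and the scene stay as the last script left them, time stands still between calls to the robot, and variables do not carry over. Pictures are saved under pics/ and viewed, and the job is handed in when it is done.

```bash
mkdir -p pics
cat > h.py <<'E'
import numpy as np, cv2
from scipy.spatial.transform import Rotation as R
from bench import robot
def save(n,name):
    d=robot.get_image(n); cv2.imwrite(f'pics/{name}.png',d['img'])
    import pickle; pickle.dump(d,open(f'pics/{name}.pkl','wb')); return d
def load(name):
    import pickle; return pickle.load(open(f'pics/{name}.pkl','rb'))
def K(d):
    f=200/np.tan(np.radians(d['fovy'])/2); return np.array([[f,0,d['cx']],[0,f,d['cy']],[0,0,1.]])
def rot(d):
    o=np.array(d['orientation'],float)
    return o if o.shape==(3,3) else R.from_euler('xyz',o).as_matrix()
def ray(d,px):
    u=cv2.undistortPoints(np.array([[px]],float),K(d),np.array([d['k1'],0,0,0,0.]))[0,0]
    v=rot(d)@np.array([u[0],u[1],1]); return np.array(d['eye'],float),v
def onz(d,px,z):
    e,v=ray(d,px); return e+v*(z-e[2])/v[2]
def proj(d,P):
    c=rot(d).T@(np.array(P,float)-np.array(d['eye']))
    x=c[:2]/c[2]; r2=x@x; x=x*(1+d['k1']*r2); k=K(d); return np.array([k[0,0]*x[0]+k[0,2],k[1,1]*x[1]+k[1,2]])
def tri(a,b):
    (e1,v1),(e2,v2)=a,b
    s=np.linalg.lstsq(np.c_[v1,-v2],e2-e1,rcond=None)[0]
    p,q=e1+s[0]*v1,e2+s[1]*v2; return (p+q)/2,np.linalg.norm(p-q)
E
python3 - <<'E'
from h import *
for n in('scene','side','wrist'):
    d=save(n,n+'0'); print(n,{k:d[k] for k in d if k!='img'})
print(robot.current_t(),robot.current_eef_rot())
E
```

```text
scene {'fovy': 42.87836185982424, 'cx': 319.69022144541094, 'cy': 209.0018712889352, 'k1': -0.07563435842956522, 'eye': array([1326.29891529,  227.88073335, 1410.06000054]), 'orientation': array([-2.58173062e+00,  5.00614472e-05,  1.84478483e+00])}
side {'fovy': 55.170671088492035, 'cx': 323.0437363096102, 'cy': 198.52962091526103, 'k1': -0.07382684187886755, 'eye': array([  55.8891975 , -754.97328377,  790.15093477]), 'orientation': array([-2.23062828, -0.01428517, -0.55688966])}
wrist {'fovy': 63.88800550827878, 'cx': 316.2420842573581, 'cy': 203.2609866099016, 'k1': -0.01909041539345635, 'eye': array([112.57841258, 542.30494251, 385.16113803]), 'orientation': array([2.89355826e+00, 1.34340683e-03, 1.24288625e+00])}
0.15 [-3.14023436e+00 -2.63859876e-04  2.81273360e+00]
```

View pics/scene0.png

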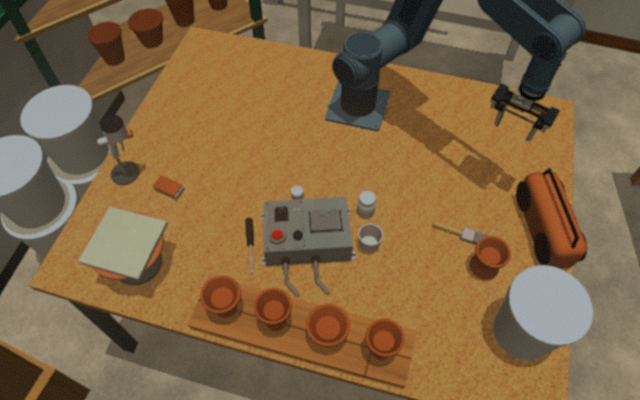

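View pics/side0.png

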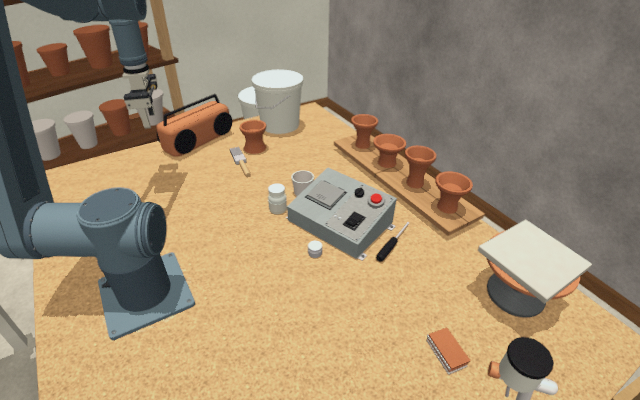

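View pics/wrist0.png

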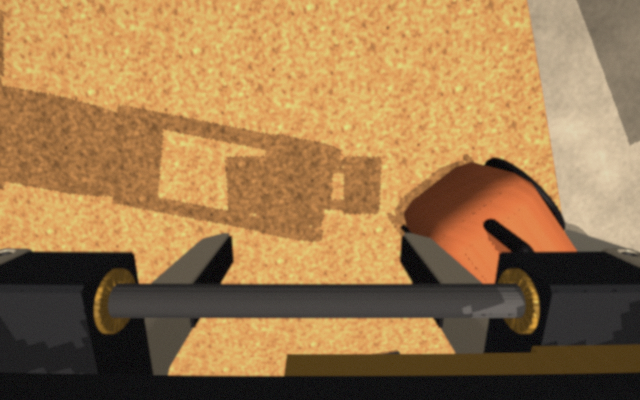

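The scene view shows the console at about (308,230). The side view shows the rocker near (354,220), the hatch near (326,193) and the e-stop near (377,199). I'll enlarge both.

Run:
```python
from h import *
a=load('scene0')['img'][180:275,235:395]; b=load('side0')['img'][160:265,265:425]
cv2.imwrite('pics/c1.png',cv2.resize(a,None,fx=5,fy=5,interpolation=cv2.INTER_CUBIC))
cv2.imwrite('pics/c2.png',cv2.resize(b,None,fx=5,fy=5,interpolation=cv2.INTER_CUBIC))
s,d=load('scene0'),load('side0')
for n,p,q in(('estop',(277,236),(377,198)),('rocker',(281,213),(354,220)),('hatch',(326,220),(326,193))):
    print(n,tri(ray(s,p),ray(d,q)))
```

```text
estop (array([665.35082521, -89.7200022 , 107.24752432]), np.float64(4.611172889580846))
rocker (array([ 570.82334118, -109.6870256 ,   79.08953366]), np.float64(3.9396236699588765))
hatch (array([563.78427398,  30.42882556,  87.71429142]), np.float64(6.559842715706568))
```

View pics/c1.png

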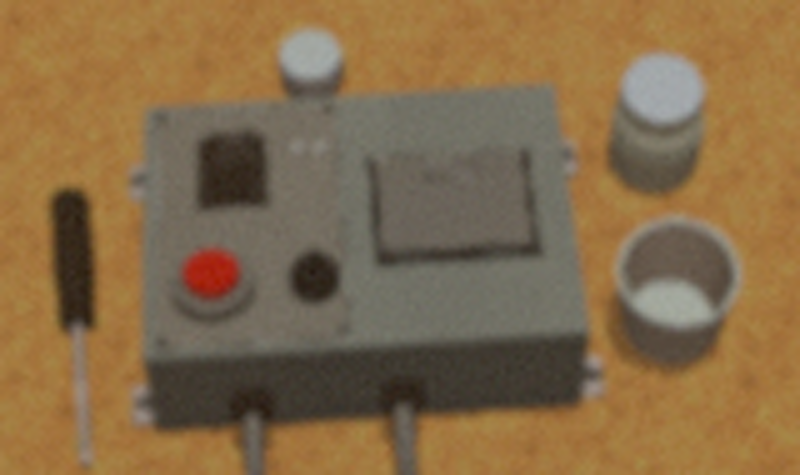

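View pics/c2.png

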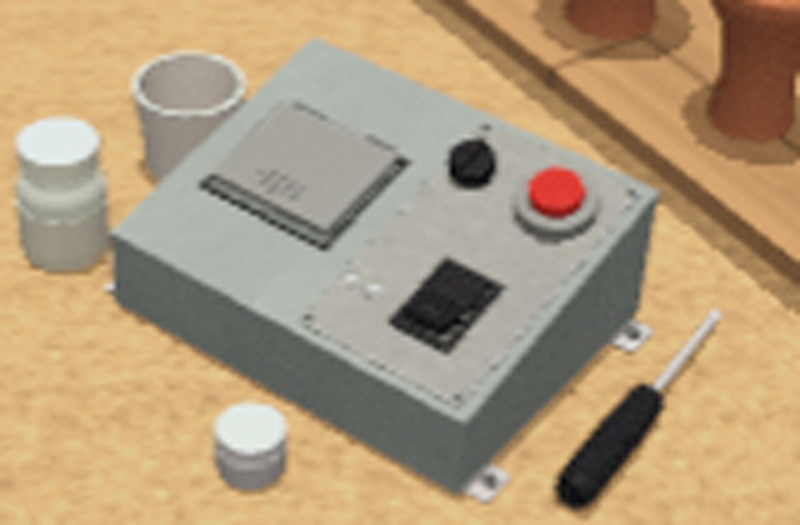

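Run:
```python
from h import *
s,d=load('scene0'),load('side0')
A=onz(s,(264.6,201.6),60);B=onz(s,(345.6,197.6),60)
print(A,B,np.linalg.norm(A-B)); v=A-B; yaw=np.arctan2(v[0],-v[1]); print('yaw',yaw)
A2=onz(d,(265+465/5,160+415/5),60);B2=onz(d,(265+115/5,160+235/5),60)
print(A2,B2,np.linalg.norm(A2-B2)); v=A2-B2; print('yaw',np.arctan2(v[0],-v[1]))
c=(A+B)/2
t=robot.current_t()
robot.move_ptp([c[0]+25,c[1],235],[np.pi,0,np.pi+np.arctan2(v[0],-v[1])-2*np.pi*0])
print(robot.current_t()-t,robot.current_qpos(),robot.current_tcp_pos(),robot.current_eef_rot())
save('wrist','w1')
```

```text
[ 532.24237623 -176.19506674   60.        ] [448.3613352   66.47366758  60.        ] 256.75697392705996
yaw 0.332803842078087
[ 539.60772977 -177.41887265   60.        ] [449.23355634  57.38203498  60.        ] 251.59284060565273
yaw 0.367419166885594
2.375 [-3.20443336e-01  1.90276910e-01  1.58290069e+00  2.33362734e-04
  1.36843565e+00 -2.25940545e+00] [515.33208655 -54.19813884 235.01974722] [ 3.14140305e+00  1.29357443e-04 -2.77347378e+00]
```

View pics/w1.png

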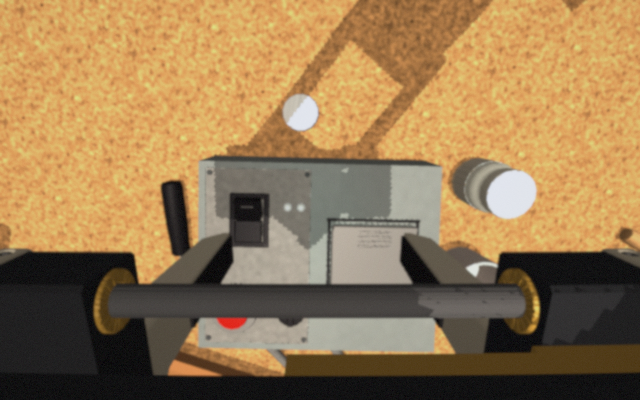

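Run:
```python
from h import *
a=load('w1')['img']
cv2.imwrite('pics/c3.png',cv2.resize(a[150:300,190:350],None,fx=5,fy=4*1.0,interpolation=cv2.INTER_CUBIC)[:600])
cv2.imwrite('pics/c4.png',cv2.resize(a[150:270,310:450],None,fx=5,fy=5,interpolation=cv2.INTER_CUBIC))
```

```text
(no output)
```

View pics/c3.png

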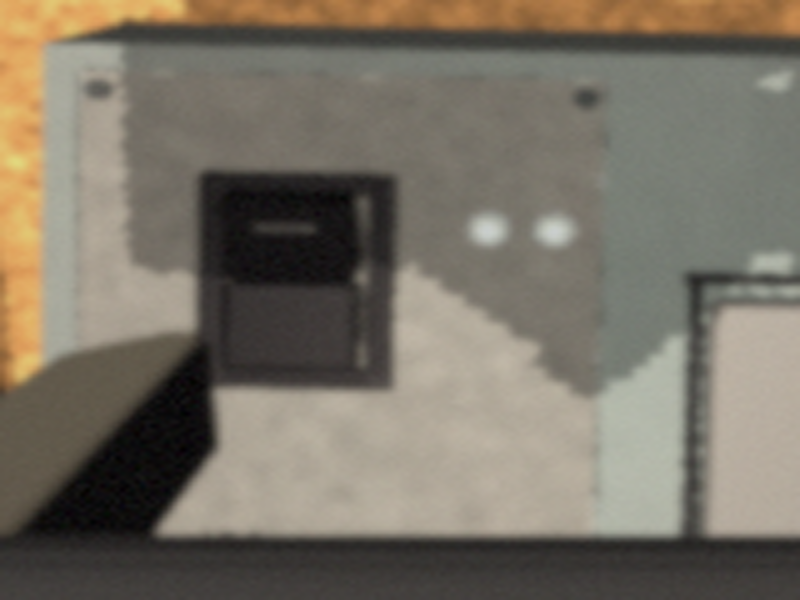

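View pics/c4.png

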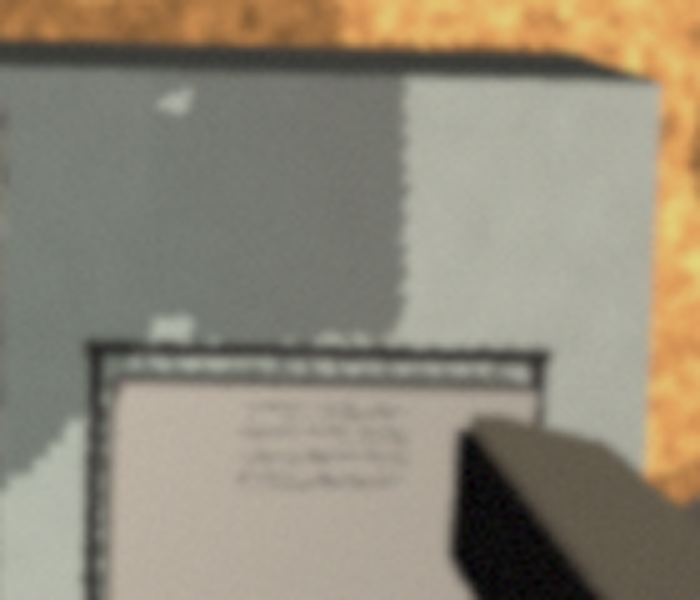

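```bash
cat > geo.py <<'E'
from h import *
d=load('w1')
A=onz(d,(199,161.2),60);B=onz(d,(441.6,166.4),60)
v=B-A; L=np.linalg.norm(v); ey=v/L; ex=np.array([ey[1],-ey[0],0]); M=(A+B)/2
yaw=np.arctan2(ex[1],ex[0]); sl=np.array([0,0,0.]); 
n=-np.sin(.2)*ex+np.array([0,0,np.cos(.2)]); fx=np.cos(.2)*ex+np.array([0,0,np.sin(.2)])
def onface(px,h,d=d):
    e,r=ray(d,px); P0=M+h*n; return e+r*((P0-e)@n)/(r@n)
def fc(P): q=np.array(P)-M; return np.array([q@fx,q@ey,q@n])
def W(u,y,h): return M+u*fx+y*ey+h*n
E
python3 - <<'E'
from geo import *
print('near edge',A,B,'L',L,'yaw',yaw,'centre',M+100*ex)
for nm,px,h in(('bez nr',(230,193),3),('bez nl',(269,193),3),('bez far l',(268.5,247),3),('bez far r',(230,247),3),('pivot',(248,220.8),8),('rock near',(248,197.5),14),
 ('hatch n r',(332.4,226),10),('hatch n l',(417.6,227),10),('ribs',(375,239.4),10),('lip',(328,219.3),0),('plate screw r',(209.5,172),0),('screw l',(307.3,174.3),0)):
    P=onface(px,h); print(nm,P.round(1),fc(P).round(1))
s,sd=load('scene0'),load('side0')
for nm,p,q in(('estop',(277,234.5),(376,198)),):
    P,e=tri(ray(s,p),ray(sd,q)); print(nm,P,fc(P),e)
# cross check ribs & rocker in side view
for u,y,h in((64.5,65,10),(40,-80,10)): print(proj(sd,W(u,y,h)))
# side-view corner check
print(proj(sd,A),proj(sd,B),'seen (358,243),(288,207)')
E
```

```text
near edge [ 534.22905896 -180.52732844   60.        ] [445.76147444  63.77294823  60.        ] L 259.8252079615338 yaw 0.3474367572186555 centre [584.02012233 -24.32830578  60.        ]
bez nr [ 552.6 -137.5   69.5] [ 33.2 -95.7   3. ]
bez nl [537.7 -98.8  69.4] [ 32.4 -54.2   3. ]
bez far l [590.9 -79.2  80.9] [ 90.2 -54.    3. ]
bez far r [ 605.8 -117.8   81. ] [ 91.1 -95.3   3. ]
pivot [ 571.2 -109.    80.1] [ 61.9 -75.2   8. ]
rock near [ 546.9 -116.7   81.1] [ 37.2 -74.2  14. ]
hatch n r [543.8 -24.5  82.8] [65.4 13.5 10. ]
hatch n l [512.6  59.5  82.6] [ 64.7 103.1  10. ]
ribs [540.6  22.3  85.4] [78.6 58.6 10. ]
lip [541.6 -29.9  71.8] [59.4  9.2  0. ]
plate screw r [ 540.8 -166.1   62.2] [  11.3 -118.6   -0. ]
screw l [505.4 -67.7  62.3] [ 11.6 -14.    0. ]
estop [661.28435145 -90.50387592 109.21872738] [156.90147182 -88.52909229  18.41427652] 3.759837426419882
[315.39501644 199.04656315]
[350.22706327 224.64218366]
[357.06542428 244.41640447] [285.99824501 206.2289462 ] seen (358,243),(288,207)
```

```bash
cat >> geo.py <<'E'
ORI=R.from_matrix(np.c_[-fx,ey,-n]).as_euler('xyz')
def rep(m): print(m,round(robot.current_t(),2),fc(robot.current_tcp_pos()).round(2),'F.n',(np.array(robot.current_contact_force())@n).round(2))
E
python3 - <<'E'
from geo import *
robot.move_gripper(0.0); rep('shut'); print(robot.current_gripper_width())
u,y=45.2,-74.8
robot.move_ptp(W(u,y,60),ORI); rep('hover')
print(robot.current_qpos().round(2) if hasattr(robot.current_qpos(),'round') else robot.current_qpos())
save('wrist','w2'); save('side','s2')
E
```

```text
shut 4.03 [ 59.25  -5.32 166.55] F.n 0.26
0.005244749586393916
hover 4.6 [ 45.26 -74.98  60.46] F.n 0.6
[-0.51  0.26  1.79  0.18  0.97 -2.53]
```

View pics/w2.png

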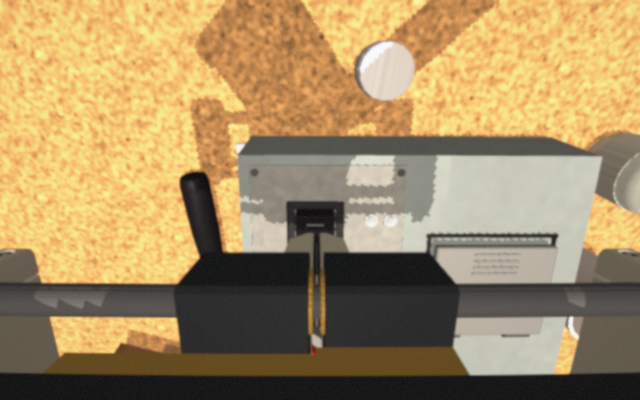

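View pics/s2.png

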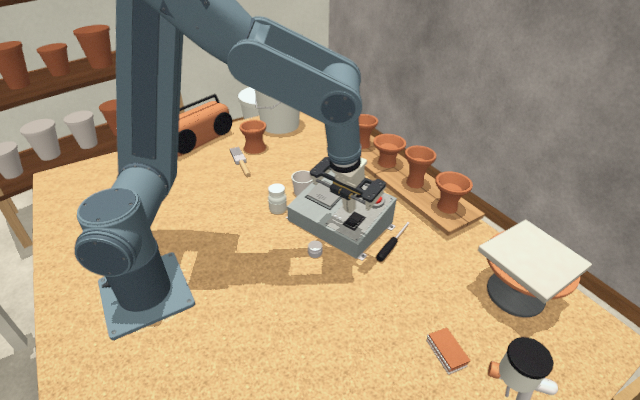

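Wrist view: the shut fingertips at (316,245) line up with the rocker, whose bezel's near edge runs (287–343,203). Pressing now.

Run:
```python
from geo import *
w=load('w2')
for px in((287.5,203),(343.5,203)): P=onface(px,3,w); print('bezel near',fc(P).round(1))
u,y=45.2,-74.8
robot.move_linear(W(u,y,22),speed=80); rep('pre')
s=robot.move_linear(W(u,y,4.5),speed=15,f_stop=8); rep(('stop',s))
robot.move_linear(W(u,y,70),speed=100); rep('up')
save('wrist','w3')
```

```text
bezel near [ 33.8 -95.3   3. ]
bezel near [ 33.8 -54.8   3. ]
pre 5.33 [ 45.41 -74.71  22.02] F.n 0.92
('stop', True) 6.22 [ 45.16 -74.78   7.78] F.n 5.94
up 7.0 [ 44.82 -74.46  69.52] F.n 0.05
```

View pics/w3.png

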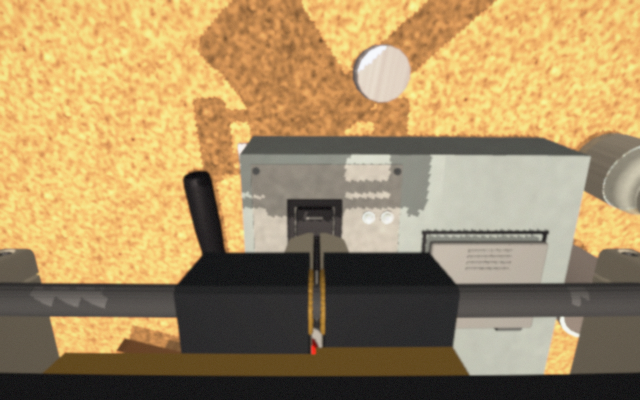

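Run:
```python
from geo import *
robot.move_linear(W(50,58.3,90),speed=200); rep('hh')
save('wrist','w4'); save('side','s4')
a=load('w4')['img']; b=load('side','s4') if 0 else load('s4')['img']
cv2.imwrite('pics/c5.png',np.hstack([cv2.resize(a,(480,300)),cv2.resize(b[160:260,270:410],(320,300))])) 
print(proj(load('w4'),W(61.7,-74.8,8)))
```

```text
hh 7.88 [50.22 57.9  89.92] F.n -0.55
[153.35406012 222.79782735]
```

View pics/w4.png

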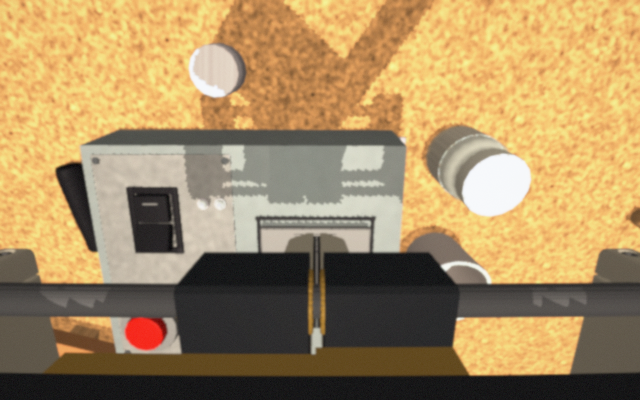

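View pics/c5.png

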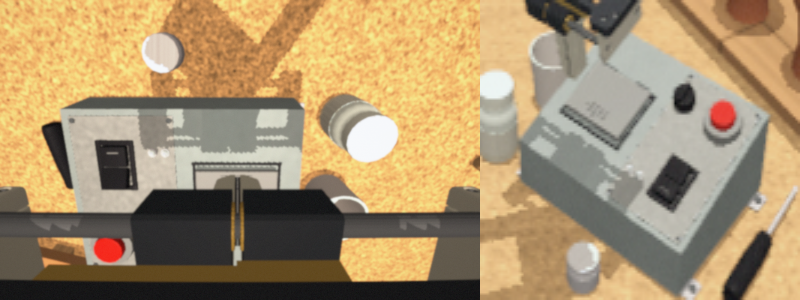

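The wrist view shows the hatch centred under the fingers at (316,235). The rocker at (153,222) now shades differently, so I'll compare before and after in the side view.

Run:
```python
from h import *
o=[cv2.resize(load(k)['img'][205:238,335:373],(390,340),interpolation=cv2.INTER_CUBIC) for k in('side0','s4')]
cv2.imwrite('pics/c6.png',np.hstack(o))
```

```text
(no output)
```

View pics/c6.png

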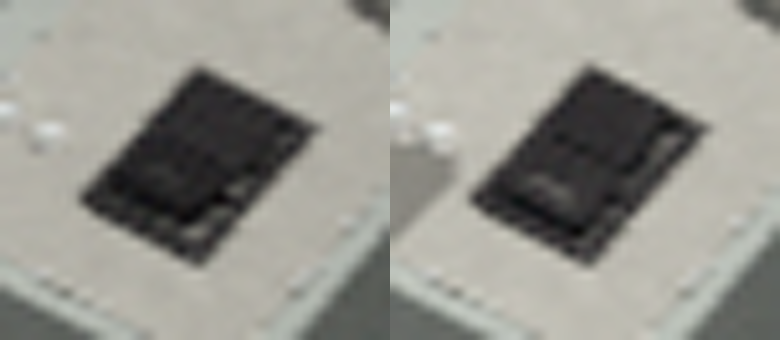

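The pale gap beside the rocker has moved from its near end to its far end, so it's flipped to off. The hatch is next.

Run:
```python
from geo import *
u,y=78.3,58.3
robot.move_linear(W(u,y,18),speed=120); rep('pre')
s=robot.move_linear(W(u,y,4),speed=10,f_stop=8); rep(('stop',s))
robot.move_linear(W(u-35,y,120),speed=220); rep('up')
robot.move_linear(W(u-60,y,170),speed=200); robot.sleep(0.5); rep('clear')
save('wrist','w5'); save('side','s5'); save('scene','sc5')
a=load('s5')['img'][150:270,250:410]; b=load('sc5')['img'][170:290,230:390]
cv2.imwrite('pics/c7.png',np.hstack([cv2.resize(x,(400,300),interpolation=cv2.INTER_CUBIC) for x in(a,b)]))
```

```text
pre 8.77 [78.33 58.12 18.17] F.n -0.68
('stop', True) 9.93 [77.97 58.31  5.5 ] F.n 5.87
up 10.62 [ 43.14  58.41 119.4 ] F.n -0.33
clear 11.55 [ 18.29  58.37 169.72] F.n 0.83
```

View pics/c7.png

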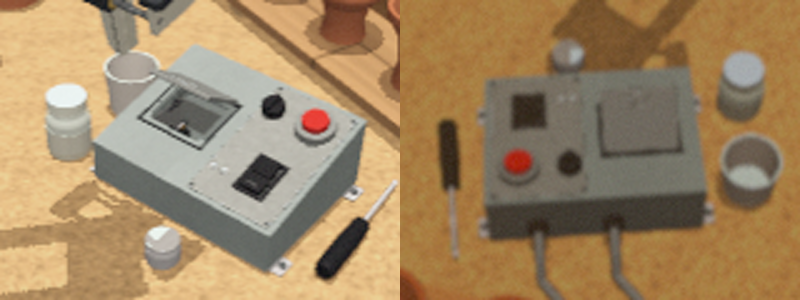

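View pics/w5.png

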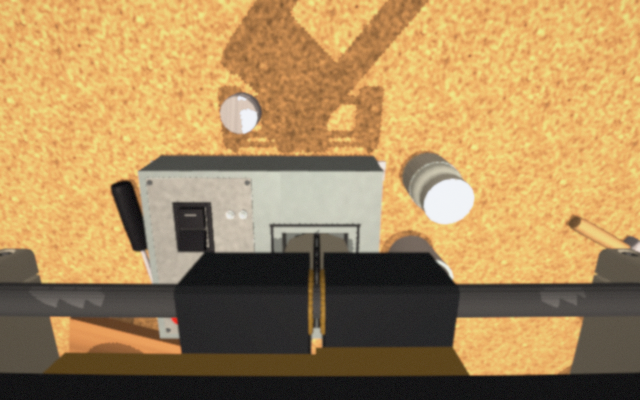

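The side view shows the flap standing open with the compartment visible at (crop 190,115). The rocker is off and the e-stop is still up. I'll check the flap angle and that it stays there, then hand in.

Run:
```python
from geo import *
robot.sleep(1.0); d5=save('side','s6')
im=cv2.resize(d5['img'][150:250,265:395],None,fx=6,fy=6,interpolation=cv2.INTER_CUBIC)
hu=78.3+61.5
for th,c in((0.79,(0,0,255)),(0.6,(255,0,0)),(1.0,(0,255,0))):
    for y in(58.3-45,58.3+45):
        p=proj(d5,W(hu-75*np.cos(th),y,10+75*np.sin(th)))
        cv2.circle(im,tuple(int(v) for v in (p-[265,150])*6),4,c,2)
cv2.imwrite('pics/c8.png',im)
a,b=load('s5')['img'],d5['img']; print('diff',np.abs(a.astype(int)-b)[150:270,250:410].mean())
s=load('side0')['img']; df=np.abs(s.astype(int)-b).max(2)[165:270,265:420]
cv2.imwrite('pics/c9.png',cv2.resize((df>40).astype(np.uint8)*255,None,fx=4,fy=4))
rep('t')
```

```text
diff 1.2061111111111111
t 12.75 [ 18.31  58.3  170.  ] F.n -0.61
```

View pics/c8.png

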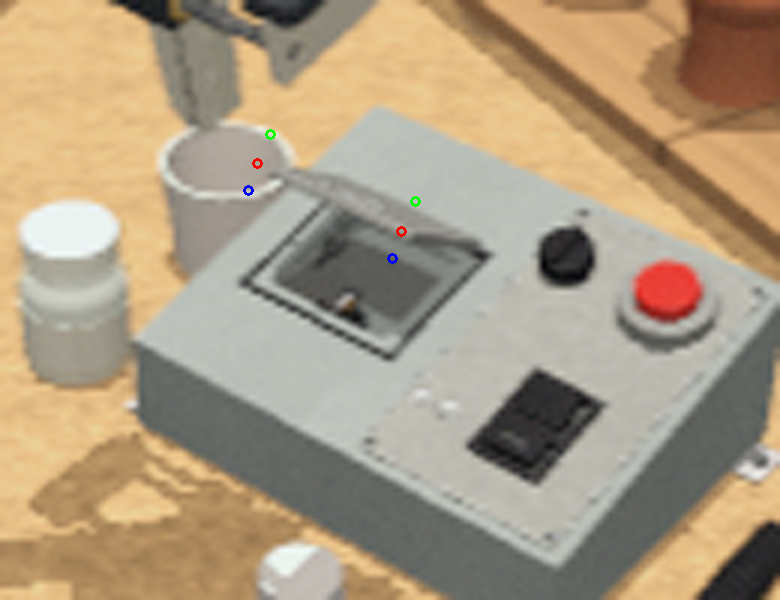

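View pics/c9.png

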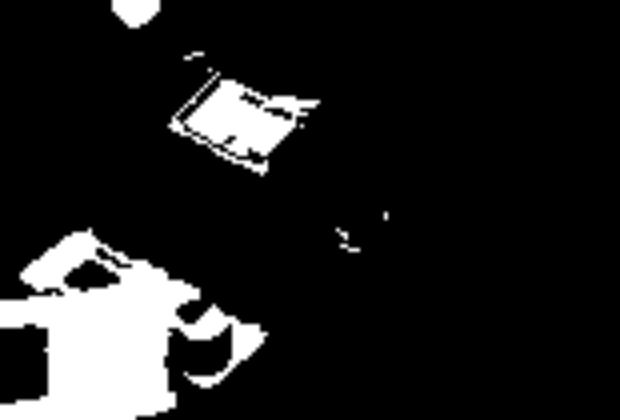

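The flap's free edge runs from crop (265,170) to (400,228), on the 0.79 rad markers. Compared with the first picture, only the flap, the rocker and shadows have changed.

```bash
python3 -c "
from h import robot
robot.hand_in(); print(robot.current_t())"
```

```text
the job is handed in; nothing more can be done
the job is handed in; nothing more can be done
```

The job is done and handed in: the mains rocker is off and the fuse hatch is open by itself. The clock read about 13 s of the 38 s allowed.

- **Rocker:** I pressed its near end with the shut fingertips until the force rose by 8 N, about 7.8 mm above the face. The description says it should sit 7 mm above the face when off, so this fits within the measuring error. The before and after side views show it flipped.
- **Hatch:** I pressed once on the ribs, again stopping at an 8 N rise, then drew back up and towards the near side. The flap popped up, and its free edge matched the position calculated for 0.79 rad. A second picture 1.2 s later showed no noticeable change.
- **Surroundings:** Comparing the first and last side views around the console showed changes only at the flap, the rocker, the arm and its shadows. The e-stop and tin looked untouched, and so did the parts of the jar, cup and screwdriver inside that area. I did not check the pot, tiles and brush further out, but the arm only worked over the console.

No check failed. The one disagreement was that separate measurements of the same point differed by 2–7 mm between the scene and side cameras. I worked from the close wrist view instead, which gave the console's 260 mm and the flap's 90 mm widths to within 0.5 mm.

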